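# Cover the pot and hold its sprung keeper arm at the stop

### The arm

A 6-joint arm with a two-finger parallel gripper is mounted at the origin on a cart in front of the work surface, level with it; the furniture and walls round the work are solid. World frame = base frame: x ahead of the robot, y to its left, z up, the work surface at z = 0. Lengths are in m, angles in rad, forces in N, time in s.
With the tool pointing down it reaches from about 0.425 to 0.95 m from the base axis. Payload 3.5 kg.
Tool frame: the origin (TCP) lies on the centre line of the jaws, within the pads' length; the fingertips stand tip_extent ahead of it and the grasp point (between the pads) lies 2 mm behind it (tip_extent is the distance from the TCP to the fingertips, in m); z points along the fingers, y is the direction in which the jaws open and shut (so a half turn about z gives the same grasp; the last joint's range is limited). The gripper opens to 85 mm and grips with 20 to 120 N. Pads are 22 mm wide; open, the fingers measure 114 mm over their backs; the gripper's body (76 mm by 85 mm) begins 54 mm behind the grasp point. The pads swing forward as they close: fully open they stand 13 mm farther back than shut.
Start: joints at [-1.447, 0.286, 1.577, -0, 1.279, -0.15], TCP at [0.183, -0.65, 0.248] pointing down, gripper open.
Joint ranges: [-2.77, 2.77], [-0.9, 2.22], [0.21, 2.48], [-1.53, 4.67], [0.24, 2.81], [-2.84, 2.84]. Speed limits (rad/s): [2.79, 2.79, 3.14, 3.14, 3.14, 3.14].

### API

Orientations are given as a unit quaternion [x, y, z, w].
In Python, from plant import * gives the robot as it stands.
- The arm moves only by the shell command python3 -m crank 'ROWS' [FORCE]. ROWS is JSON, a list of rows, each a list of 7 numbers: the gripper's target within -1 to 1 (shut at 1, half-way at 0, fully open at -1), then the shift along the tool's x, y, z in cm, then the turn, a rotation vector about the tool's x, y, z in degrees. In form: [[fingers, tx, ty, tz, wx, wy, wz], ...]. A call has 1 to 5 rows; each row shifts and turns the commanded pose from where the row before left it, along the tool's axes as they then stand; what a row does not reach is not made up. A row lasts 1/10 s, in which the tool goes at most 50 mm and 8.59 degrees, less where a joint would pass 70% of its speed; a pose out of reach is approached as far as the arm can. A call is refused whole if a number of a shift passes 5 or a number of a turn 8.59, either way. A call with a gripper value outside its range is refused whole. The fingers move at their own pace and stop on an object; FORCE is the grip in N (left out, the last holds). Time passes only in rows, so rows that do not move let the fingers close. It gives the time, the measured TCP pose, the force and the opening at its end, in the units of the state.
- get_state(): the state, without advancing time (a new reading comes with each control period).
- read_camera(name): name is "scene" or "top" or "wrist"; returns a dict with "color" (384x512x3 uint8, red, green, blue), "vfov" (degrees; the focal length in pixels is half the picture's height over the tangent of half this angle, whatever the lens; pixels are square), "cx", "cy" (the principal point, pixels), "cam_to_world" (4x4, takes a point from camera to world coordinates). Camera axes: x right, y up, looking along -z (the intrinsics and any distortion apply to the point x, -y, -z); pixel columns grow to the right and rows downward; lengths in m; the calibration is good to about 2 mm. A picture is of the moment at which its call begins. There is no depth.
- sign_off(): hands the job in, once; it reports no verdict.
Trained networks look in the newest picture that a camera, given by its name, has taken for a name from the list of things; names that differ only in an ending like _2 or _b are one class to them, and where a whole thing is asked for, a point or a joint stands for the part that bears it (a point fixed in the world has none). Each returns a list of dicts, best first, with "p" (0 to 1); they miss things now and then, are a little off and sometimes report something else, mostly with a low value. They report only what shows in the picture. A call takes as long as a camera call. They do not tell look-alikes from the thing itself.
- trace(thing, camera): "pixels" (384x512 bool, what is visible of it) and "location" ([column, row] in pixels, amid what is visible of it).
- place_of(thing, camera): "location" ([column, row] in pixels: a listed point, or the origin of a listed thing).
The state is a dict: "time": time; "qpos": joint angles; "dq": joint speeds; "joint_efforts": joint torques, N m; "eef_pos": TCP position; "tcp_rot": TCP orientation; "contact_force": force on the tool from outside, world axes, zero at the start; "wrist_torque": the same for the moment, N m; "opening": opening from 0.0 (shut) to 1.0 (fully open).
Only numpy, scipy, OpenCV 4.12 (cv2) and the standard library are available. Lean on these libraries where they do the work, as an engineer would, in place of code of your own. Each camera call takes 0.05 s, during which the arm holds its last target.

### The job

Close the pot on the bench fixture with the cover that fits it, the larger of the two, seated level on the rim, and let go of it. Then take the fixture's spring-loaded keeper arm, wind it round over the cover as far as its stop, and finish still holding it there against the spring with the gripper's fingers, so that a colleague can put in the lock pin. Leave the smaller cover, the tape roll, the printed gear, the glue bottle and the mug where they are.

Things in the scene. Friction and masses are not known exactly. Their poses are not given: they have to be found in the camera images.
- fixture: Fixed bench fixture: plate 100 (x) x 190 (y) x 8 mm; origin at the centre of its underside on the desk, z up; place varies, turned up to 0.35 rad. A grey round pot stands on it at (0, -25) mm, a dark steel pivot body (radius 16 mm, coil spring; a thin stop pin 96 mm high close beside it) at (0, +60) mm. Highest parts above the desk: keeper arm's hub 105 mm, post on the arm 142 mm.
- pot_rim (a point): Centre of the pot's open mouth, at rim height, 58 mm above the desk; axes as the fixture's. The pot is open upward: outer radius 35 mm, inner radius 31 mm, inside 45 mm deep.
- cover: Larger loose cover, grey plastic, about 90 g: disc 74 mm diameter, 6 mm thick; below it a spigot 58 mm diameter, 8 mm high (enters the pot, about 2 mm play all round); on top a round knob 24 mm diameter, 20 mm high. Origin: centre of the spigot's underside, z up; knob 14 to 34 mm above it. Starts on the desk on its spigot, in either of two places. Seated: origin 8 mm below pot_rim.
- small_cover: The smaller loose cover, same make, 60 g, too small for the pot: disc 54 mm diameter, spigot 40 mm, same heights and same knob; origin at the centre of its underside. To be left alone.
- keeper (a joint): Angle of the keeper arm, rad. 0 = rest, where the spring brings it back when let go; 1.30 = against its stop, lying straight over the pot. Grows counter-clockwise seen from above. Spring moment about 0.28 N m at rest to 0.74 N m at the stop (about 5 N at the post).
- keeper_pivot (a point): Point on the keeper arm's vertical turning axis, 100 mm above the desk; fixed at (0, +60) mm in the fixture's frame. From it to the post the arm points at the angle -2.871 rad + joint value from the fixture's +x axis: roughly to the robot (-x) at rest, along -y over the pot at the stop.
- keeper_post (a point): Mid-height of the upright round black post on the keeper arm's free end, 140 mm from the turning axis, 121 mm above the desk. Post: 16 mm diameter, 100 to 142 mm above the desk. The arm under it is a level steel bar 16 mm wide, 92 to 100 mm above the desk; a pad 85 mm from the axis reaches down to 90 mm, 6 mm above a seated cover's knob.
- tape: Bystander: black tape roll, 66 mm across, 19 mm high, lying flat; origin at the centre of its underside.
- gear: Bystander: orange printed gear, 49 mm across, 16 mm high, lying flat; origin at the centre of its underside.
- glue: Bystander: glue bottle, 37 mm across, 112 mm high, standing; origin at the centre of its underside.
- coffee_mug: Bystander: blue mug, 69 mm across, 92 mm high, standing; origin near the centre of its underside.
There are look-alikes about, which are no part of the job. What is shaped like the cover but yellow is not meant.

How it is judged:
By the outcome, as a careful person would: the job done as asked, in the order asked, and still so for the second after the job is handed in, while the arm keeps its last pose, push and grip.
It also fails if it takes over 54 s, if anything falls off the work surface, if the arm or the gripper's body presses on something with over 40 N, if the wrist force passes 120 N, or if a joint passes its speed limit or range.

## Working session

There is one attempt and no reset: what is moved stays moved. The work goes in short steps, Python scripts to look and compute and a shell command to move; the robot and the scene stay as the last step left them, time stands still between calls to the robot, and variables do not carry over. Pictures are saved under pics/ and viewed, and the job is handed in when it is done.

```bash
ls; mkdir -p pics; cat > h.py <<'E'
from plant import *
import numpy as np, cv2
from scipy.spatial.transform import Rotation as R
def snap(n,fn):
    d=read_camera(n); cv2.imwrite('pics/'+fn,cv2.cvtColor(d['color'],cv2.COLOR_RGB2BGR)); return d
def px2w(d,uv,z):
    f=192/np.tan(np.radians(d['vfov'])/2)
    T=np.array(d['cam_to_world']); u,v=uv
    r=T[:3,:3]@np.array([(u-d['cx'])/f,-(v-d['cy'])/f,-1.0]); o=T[:3,3]
    return o+r*(z-o[2])/r[2]
def w2px(d,p):
    f=192/np.tan(np.radians(d['vfov'])/2)
    T=np.array(d['cam_to_world']); c=T[:3,:3].T@(np.array(p)-T[:3,3])
    return np.array([d['cx']+f*c[0]/-c[2], d['cy']-f*c[1]/-c[2]])
E
python3 - <<'E'
from h import *
s=get_state()
for k in s: print(k,np.round(s[k],4))
import plant
print([n for n in dir(plant) if n[0]!='_'])
try: print(tip_extent)
except Exception as e: print(e)
for n in ['scene','top']:
    d=snap(n,n+'0.png'); print(n,{k:(np.round(d[k],4).tolist()) for k in d if k!='color'})
    zz=dict(fixture=0,pot_rim=.058,cover=0,small_cover=0,keeper_pivot=.1,keeper_post=.121,tape=0,gear=0,glue=0,coffee_mug=0)
    for t in zz:
        print(t,[(round(r['p'],2),np.round(r['location']).tolist(),np.round(px2w(d,r['location'],zz[t]),3).tolist()) for r in place_of(t,n)])
E
```

```text
pics
time 0.0
qpos [-1.447   0.2872  1.5782  0.      1.2786 -0.15  ]
dq [-0.0006  0.0007 -0.0003 -0.0002 -0.0003 -0.0004]
joint_efforts [-1.70000e-03 -4.05986e+01 -2.92627e+01 -2.00000e-04  5.70000e-03
  0.00000e+00]
eef_pos [ 0.1825 -0.6492  0.2469]
tcp_rot [ 0.9906  0.1365  0.     -0.0012]
contact_force [-0.1777 -0.4068 -0.3418]
wrist_torque [ 0.0211 -0.0248  0.0172]
opening 1.0027
['Unreachable', 'get_state', 'place_of', 'read_camera', 'sign_off', 'tip_extent', 'trace']
0.017
scene {'vfov': 48.415, 'cx': 253.1255, 'cy': 192.1287, 'cam_to_world': [[0.867, 0.2316, -0.4412, -0.056], [-0.4982, 0.3839, -0.7774, -1.2079], [-0.0106, 0.8938, 0.4483, 0.7841], [0.0, 0.0, 0.0, 1.0]]}
fixture [(0.58, [238.0, 205.0], [0.608, 0.085, 0.0])]
pot_rim []
cover [(0.88, [341.0, 287.0], [0.63, -0.494, 0.0]), (0.79, [250.0, 243.0], [0.519, -0.168, 0.0])]
small_cover [(0.44, [292.0, 254.0], [0.602, -0.291, 0.0])]
keeper_pivot []
keeper_post []
tape [(0.52, [248.0, 268.0], [0.446, -0.285, 0.0])]
gear [(0.5, [293.0, 254.0], [0.606, -0.293, 0.0]), (0.41, [279.0, 234.0], [0.632, -0.171, 0.0])]
glue [(0.71, 
[... 377 characters left out ...]
 208.0], [0.518, -0.181, 0.058])]
cover [(0.89, [400.0, 175.0], [0.625, -0.497, 0.0]), (0.82, [251.0, 228.0], [0.456, -0.026, 0.0]), (0.67, [218.0, 182.0], [0.6, 0.079, 0.0]), (0.62, [299.0, 208.0], [0.52, -0.177, 0.0])]
small_cover [(0.46, [330.0, 180.0], [0.61, -0.277, 0.0])]
keeper_pivot [(0.73, [188.0, 174.0], [0.619, 0.158, 0.1])]
keeper_post [(0.89, [186.0, 222.0], [0.479, 0.159, 0.121])]
tape [(0.77, [334.0, 233.0], [0.441, -0.288, 0.0])]
gear [(0.75, [297.0, 204.0], [0.532, -0.172, 0.0]), (0.44, [297.0, 173.0], [0.63, -0.171, 0.0]), (0.15, [358.0, 147.0], [0.713, -0.363, 0.0])]
glue [(0.69, [356.0, 145.0], [0.72, -0.357, 0.0])]
coffee_mug [(0.45, [297.0, 208.0], [0.521, -0.17, 0.0])]
```

View pics/scene0.png

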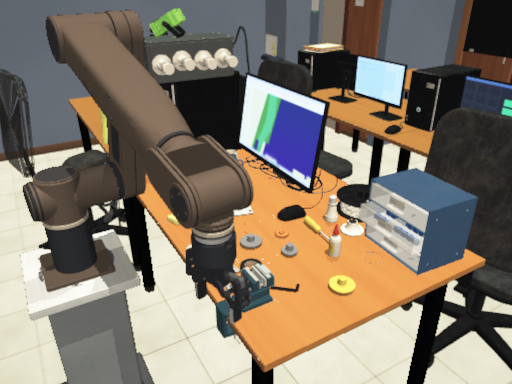

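View pics/top0.png

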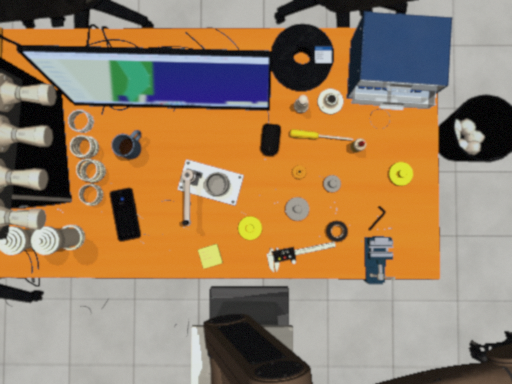

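```bash
python3 - <<'E'
import cv2
a=cv2.imread('pics/top0.png'); cv2.imwrite('pics/top0c.png',cv2.resize(a[100:260,160:440],None,fx=2.8,fy=2.8,interpolation=cv2.INTER_CUBIC))
E
```

```text
(no output)
```

View pics/top0c.png

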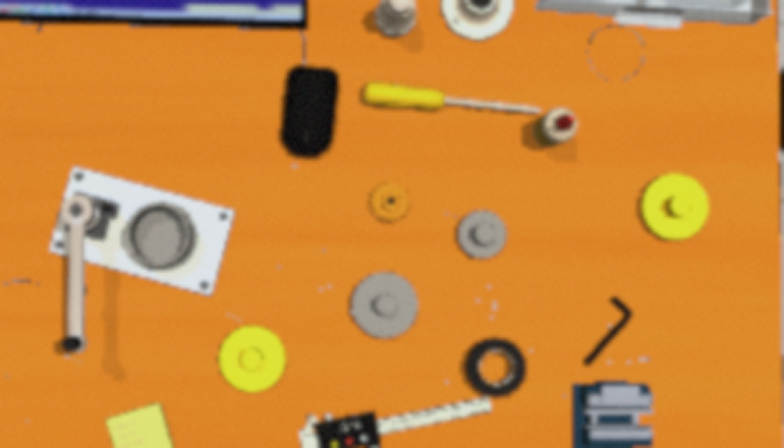

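Look-alikes in the top picture are:
- large grey disc with knob at (297,208)
- smaller grey one at (331,183)
- yellow ones at (250,228) and (401,174)

The crop confirms that (297,208) is the larger grey cover, about 67 px against 50 px for the small one. The fixture is at (211,180), with the open pot at (217,184) and the post at (186,222). I'll go above the cover and look with the wrist camera.

```bash
python3 -m crank '[[-1,3,-2.4,0,0,0,0],[-1,3,-2.4,0,0,0,0],[-1,3,-2.4,0,0,0,0],[-1,3,-2.4,0,0,0,0],[-1,3,-2.4,0,0,0,0]]' && python3 -m crank '[[-1,3,-2.4,0,0,0,0],[-1,3,-2.4,0,0,0,0],[-1,3,-2.4,0,0,0,0],[-1,3,-2.4,0,0,0,0],[-1,3,-2.4,0,0,0,0]]' && python3 -m crank '[[-1,3,-2.4,0,0,0,0],[-1,3,-2.4,0,0,0,0],[-1,3,-2.4,0,0,0,0],[-1,3,-2.4,0,0,0,0],[-1,3,-2.4,0,0,0,0]]' && python3 -m crank '[[-1,0,0,0,0,0,-8],[-1,0,0,0,0,0,-8],[-1,0,0,0,0,0,-8],[-1,0,0,0,0,0,-8],[-1,0,0,0,0,0,-8]]' && python3 -m crank '[[-1,0,0,0,0,0,-8],[-1,0,0,0,0,0,-8],[-1,0,0,0,0,0,-6],[-1,0,0,0,0,0,0]]'
cat >> h.py <<'E'
def goto(p,yaw=None):
    s=get_state(); Rm=R.from_quat(s['tcp_rot']).as_matrix(); e=np.array(s['eef_pos'])
    y=np.arctan2(Rm[1,0],Rm[0,0])
    print('eef',np.round(e,4),'yaw',round(y,4),'tilt',np.round(Rm[:,2],4),'t',round(s['time'],2),'F',np.round(s['contact_force'],1),'op',round(s['opening'],3))
    if p is not None:
        print(' shift cm',np.round(100*Rm.T@(np.array(p)-e),2), 'wz deg', None if yaw is None else round(-np.degrees((yaw-y+np.pi/2)%np.pi-np.pi/2),1))
E
python3 - <<'E'
from h import *
goto([.52,-.175,.25],1.36)
d=snap('wrist','w1.png'); print({k:(np.round(d[k],4).tolist()) for k in d if k!='color'})
for t in ['cover','small_cover']:
  print(t,[(round(r['p'],2),np.round(r['location'],1).tolist(),np.round(px2w(d,r['location'],0),4).tolist()) for r in place_of(t,'wrist')])
E
```

```text
time: 1.6
eef_pos: [0.2952, -0.4925, 0.2484]
tcp_rot: [0.991, 0.136, 0.0, 0.0]
contact_force: [0.5, 0.8, 0.7]
opening: 1.004
time: 2.1
eef_pos: [0.4072, -0.3363, 0.2486]
tcp_rot: [0.991, 0.136, 0.0, 0.0]
contact_force: [-0.5, 0.0, -0.7]
opening: 1.001
time: 2.6
eef_pos: [0.5192, -0.1801, 0.2486]
tcp_rot: [0.991, 0.136, 0.0, 0.0]
contact_force: [0.9, 0.1, -0.1]
opening: 1.002
time: 3.1
eef_pos: [0.5185, -0.1815, 0.2485]
tcp_rot: [0.883, 0.47, 0.0, 0.0]
contact_force: [0.4, -0.0, 0.3]
opening: 1.001
time: 3.5
eef_pos: [0.5184, -0.1816, 0.2485]
tcp_rot: [0.779, 0.627, 0.0, 0.0]
contact_force: [-0.3, -0.3, 0.4]
opening: 0.999
eef [ 0.5184 -0.1816  0.2485] yaw 1.3558 tilt [ 2.e-04 -1.e-04 -1.e+00] t 3.5 F [-0.3 -0.3  0.4] op 0.999
 shift cm [ 0.68  0.01 -0.15] wz deg -0.2
{'vfov': 68.6726, 'cx': 252.6861, 'cy': 195.1787, 'cam_to_world': [[0.977, 0.2031, 0.0645, 0.5359], [-0.2131, 0.9315, 0.2947, -0.1075], [-0.0003, -0.3017, 0.9534, 0.3737], [0.0, 0.0, 0.0, 1.0]]}
cover [(0.91, [178.2, 53.7], [0.4611, -0.0295, 0.0]), (0.75, [250.2, 158.8], [0.5182, -0.1724, 0.0])]
small_cover [(0.95, [327.4, 223.9], [0.6065, -0.2884, 0.0])]
```

View pics/w1.png

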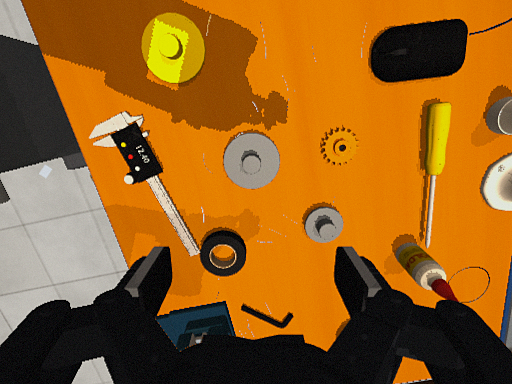

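The wrist picture shows the large grey cover at (251,160), the small one at (324,225), and a yellow one at (173,48). I'll refine the positions from the outlines.

```bash
cat >> h.py <<'E'
def circ(c,r,z,n=90):
    a=np.linspace(0,2*np.pi,n); return np.c_[c[0]+r*np.cos(a),c[1]+r*np.sin(a),np.full(n,z)]
def hullcent(d,c,parts):
    pts=np.array([w2px(d,p) for r,z in parts for p in circ(c,r,z)],np.float32)
    h=cv2.convexHull(pts); m=cv2.moments(h); return np.array([m['m10']/m['m00'],m['m01']/m['m00']]),m['m00']
def fitcent(d,uv,parts,z):
    from scipy.optimize import least_squares
    x0=px2w(d,uv,z)[:2]
    r=least_squares(lambda c:hullcent(d,c,parts)[0]-uv,x0,x_scale=.01); return r.x,hullcent(d,r.x,parts)[1]
def maskcent(mk):
    m=mk.astype(np.uint8); cs,_=cv2.findContours(m,cv2.RETR_EXTERNAL,cv2.CHAIN_APPROX_NONE); c=max(cs,key=cv2.contourArea)
    h=cv2.convexHull(c); M=cv2.moments(h); return np.array([M['m10']/M['m00'],M['m01']/M['m00']]),M['m00']
COVER=[(.037,.008),(.037,.014),(.012,.034)]
E
python3 - <<'E'
from h import *
for n in ['wrist','top']:
    d=read_camera(n)
    for t in ['cover']:
        for r in trace(t,n):
            mk=np.array(r['pixels']); c,a=maskcent(mk); col=d['color'][mk].mean(0).round()
            w,a2=fitcent(d,c,COVER,.014)
            print(n,round(r['p'],2),c.round(1),a,'model',w.round(4),a2.round(0),col)
    if n=='wrist':
        print('knob z.034', px2w(d,[251,158],.034))
    # grey mask near
    img=d['color'].astype(int); sat=img.max(2)-img.min(2)
    m=((sat<40)&(img.max(2)>90)&(img.max(2)<215)).astype(np.uint8)
    num,lab,st,ce=cv2.connectedComponentsWithStats(m)
    for i in range(1,num):
        if 150<st[i,4]<6000:
            c,a=maskcent(lab==i); w,a2=fitcent(d,c,COVER,.014); print('  grey',n,c.round(1),a,w.round(4),round(a2))
E
```

```text
Traceback (most recent call last):
AttributeError: 'float' object has no attribute 'round'
```

```bash
cat > meas.py <<'E'
from h import *
for n in ['wrist','top']:
    d=read_camera(n)
    for r in trace('cover',n):
            mk=np.array(r['pixels']); c,a=maskcent(mk); col=d['color'][mk].mean(0).round()
            w,a2=fitcent(d,c,COVER,.014)
            print(n,round(r['p'],2),c.round(1),a,'model',w.round(4),round(a2),col)
    img=d['color'].astype(int); sat=img.max(2)-img.min(2)
    m=((sat<40)&(img.max(2)>90)&(img.max(2)<215)).astype(np.uint8)
    num,lab,st,ce=cv2.connectedComponentsWithStats(m)
    for i in range(1,num):
        if 150<st[i,4]<6000:
            c,a=maskcent(lab==i); w,a2=fitcent(d,c,COVER,.014); print('  grey',n,c.round(1),a,w.round(4),round(a2))
E
python3 meas.py
```

```text
wrist 0.92 [172.7  48.1] 3515.0 model [ 0.4589 -0.0263] 3656 [207. 185.   0.]
wrist 0.57 [251.2 160.5] 2449.0 model [ 0.5194 -0.1737] 2564 [155. 147. 136.]
  grey wrist [15.5 21.9] 1120.5 [0.293  0.0374] 4119
  grey wrist [504.9 114.6] 428.0 [ 0.8385 -0.1852] 3163
  grey wrist [251.3 160.2] 2419.5 [ 0.5196 -0.1733] 2566
  grey wrist [176.9 215.8] 359.0 [ 0.4022 -0.2271] 2192
  grey wrist [323.8 224.4] 997.0 [ 0.5989 -0.2835] 2133
  grey wrist [ 92.9 372. ] 774.0 [ 0.181  -0.4679] 1344
top 0.91 [400.4 173.9] 393.5 model [ 0.6274 -0.4937] 453 [221. 222.  51.]
top 0.68 [249. 228.] 403.0 model [ 0.457  -0.0205] 443 [215. 197.  44.]
top 0.56 [186.8 196.1] 518.5 model [0.5561 0.1754] 442 [183. 167. 152.]
  grey top [230.7  13.7] 5400.0 [1.1389 0.0408] 433
  grey top [108.4  20.6] 593.0 [1.117  0.4322] 434
  grey top [354.7  18.3] 160.0 [ 1.1229 -0.3536] 439
  grey top [55.3 21.6] 427.5 [1.1144 0.6032] 436
  grey top [12.2 24.2] 133.5 [1.1061 0.7419] 438
  grey top [130.5  71.5] 7505.5 [0.9524 0.3588] 436
  grey top [23.8 93. ] 1518.0 [0.8833 0.699 ] 442
  grey top [330.1 100.4] 175.5 [ 0.8595 -0.2748] 440
  grey top [ 80.3 120.7] 387.5 [0.7944 0.5162] 442
  grey top [ 22.3 134.2] 1367.0 [0.7511 0.7006] 446
  grey top [468.4 135.5] 746.5 [ 0.7485 -0.7073] 458
  grey top [ 87.3 158.4] 1109.0 [0.6745 0.4919] 444
  grey top [ 20.9 176.5] 1105.0 [0.6166 0.7017] 450
  grey top [189.3 191.2] 794.5 [0.5714 0.1676] 442
  grey top [216.6 184.2] 528.0 [0.5939 0.0819] 439
  grey top [331.5 183.4] 185.0 [ 0.5972 -0.2782] 445
  grey top [310.7 224.6] 3779.5 [ 0.4683 -0.2129] 447
  grey top [ 21.5 225.2] 1672.5 [0.463  0.6959] 456
  grey top [ 64.5 237.9] 755.0 [0.4238 0.559 ] 455
  grey top [380.8 247.1] 443.5 [ 0.3992 -0.4307] 459
```

```bash
python3 -m crank '[[-1,0.8,0,2.5,0,0,0],[-1,0,0,2.5,0,0,0],[-1,0,0,2.5,0,0,0],[-1,0,0,2.5,0,0,0],[-1,0,0,0,0,0,0]]'; python3 meas.py | grep -E "wrist" ; python3 - <<'E'
from h import *
goto([.5195,-.1735,.05],1.36)
d=snap('wrist','w2.png')
E
```

```text
time: 4.45
eef_pos: [0.5177, -0.1724, 0.1442]
tcp_rot: [0.779, 0.627, -0.002, -0.004]
contact_force: [0.4, 1.0, -0.3]
opening: 1.004
wrist 0.89 [145.1  38.9] 6335.0 model [ 0.4587 -0.0294] 7366 [204. 171.   0.]
wrist 0.71 [217.  306.8] 2818.0 model [ 0.4504 -0.2964] 3197 [45. 37. 29.]
wrist 0.69 [254.7 189.7] 4428.5 model [ 0.5194 -0.1737] 4634 [150. 142. 131.]
  grey wrist [254.9 189.8] 4306.5 [ 0.5195 -0.1739] 4632
  grey wrist [493.6 256.3] 243.0 [ 0.7437 -0.2951] 4068
  grey wrist [331.9 276.2] 234.0 [ 0.5789 -0.284 ] 3596
  grey wrist [ 92.9 372. ] 774.0 [ 0.2807 -0.356 ] 2638
eef [ 0.5212 -0.1743  0.1502] yaw 1.3558 tilt [ 0.0027 -0.0015 -1.    ] t 4.65 F [-0.1  0.2  0.7] op 1.0
 shift cm [ 0.05 -0.21 10.02] wz deg -0.2
```

View pics/w2.png

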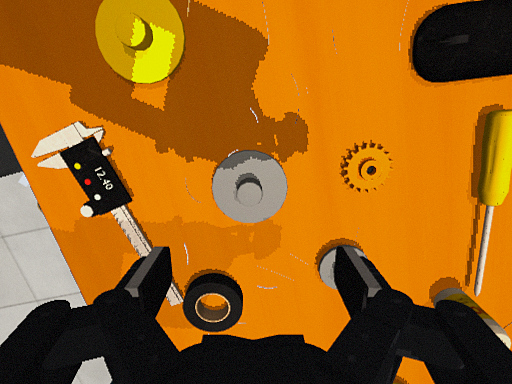

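The cover is at (251,186), centred between the fingers, and nothing stands under them. I'll descend half-closed.

```bash
python3 -m crank '[[0,0,-0.2,2,0,0,0],[0,0.05,0,2,0,0,0],[0,0,0,2,0,0,0],[0,0,0,2,0,0,0],[0,0,0,2,0,0,0]]' 40; python3 -m crank '[[0,0,0,0.8,0,0,0],[0,0,0,0.7,0,0,0],[0,0,0,0,0,0,0],[0,0,0,0,0,0,0]]'; python3 - <<'E'
from h import *
goto([.5194,-.1737,.034],1.36)
d=snap('wrist','w3.png')
E
```

```text
time: 5.2
eef_pos: [0.5195, -0.1735, 0.0494]
tcp_rot: [0.779, 0.627, 0.001, 0.002]
contact_force: [0.3, -0.1, 0.8]
opening: 0.498
time: 5.6
eef_pos: [0.5191, -0.1732, 0.0344]
tcp_rot: [0.779, 0.627, 0.0, 0.001]
contact_force: [-0.2, 0.2, -0.0]
opening: 0.501
eef [ 0.5191 -0.1732  0.0344] yaw 1.356 tilt [ 1.6e-03 -9.0e-04 -1.0e+00] t 5.6 F [-0.2  0.2 -0. ] op 0.501
 shift cm [-0.04  0.04  0.04] wz deg -0.2
```

View pics/w3.png

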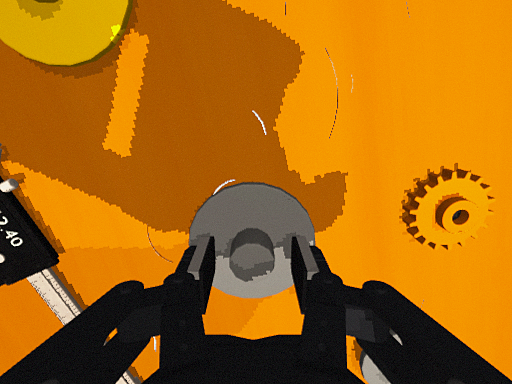

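The knob (252,255) is between the two pads, so I'll close.

```bash
python3 -m crank '[[1,0,0,0,0,0,0],[1,0,0,0,0,0,0],[1,0,0,0,0,0,0],[1,0,0,0,0,0,0],[1,0,0,0,0,0,0]]' 40;python3 -m crank '[[1,0,0,-1,0,0,0],[1,0,0,-2,0,0,0],[1,0,0,-3,0,0,0],[1,0,0,-3,0,0,0],[1,0,0,-3,0,0,0]]';python3 -m crank '[[1,0,0,-2,0,0,0],[1,0,0,0,0,0,0],[1,0,0,0,0,0,0]]'; python3 - <<'E'
from h import *
goto([.602,.079,.17],1.36)
d=snap('wrist','w4.png'); snap('top','t4.png')
E
```

```text
time: 6.15
eef_pos: [0.519, -0.1732, 0.0344]
tcp_rot: [0.779, 0.627, 0.0, 0.001]
contact_force: [0.0, 0.6, 5.5]
opening: 0.262
time: 6.65
eef_pos: [0.5176, -0.1724, 0.1541]
tcp_rot: [0.779, 0.627, -0.0, -0.001]
contact_force: [0.5, 0.0, -0.4]
opening: 0.262
time: 6.95
eef_pos: [0.5179, -0.1726, 0.1729]
tcp_rot: [0.779, 0.627, -0.0, -0.0]
contact_force: [-1.1, 0.0, -0.8]
opening: 0.266
eef [ 0.5179 -0.1726  0.1729] yaw 1.3559 tilt [-4.e-04  2.e-04 -1.e+00] t 6.95 F [-1.1  0.  -0.8] op 0.266
 shift cm [26.38  2.85  0.29] wz deg -0.2
```

View pics/w4.png

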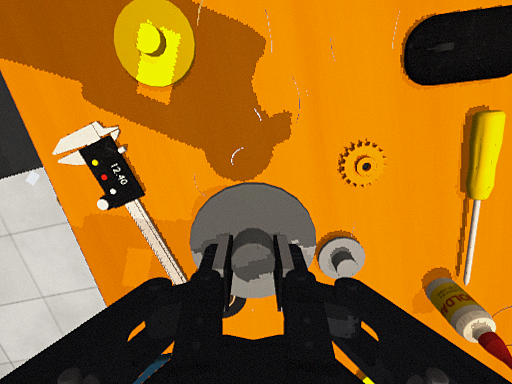

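The cover is held, disc centre (253,240), opening 0.266 ≈ 22 mm. Next I'll move part-way so the wrist camera sees the fixture.

```bash
python3 -m crank '[[1,2,0.5,-0.6,0,0,0],[1,3,0.6,-0.6,0,0,0],[1,3,0.6,-0.6,0,0,0],[1,3,0.6,-0.6,0,0,0],[1,3,0.6,-0.3,0,0,0]]';python3 -m crank '[[1,1.2,0,0,0,0,0],[1,0,0,0,0,0,0],[1,0,0,0,0,0,0],[1,0,0,0,0,0,0]]'; python3 - <<'E'
from h import *
goto([.602,.079,.17],1.36)
zz=dict(fixture=0,pot_rim=.058,keeper_pivot=.1,keeper_post=.121)
for n in ['wrist','top']:
    d=snap(n,n+'5.png')
    for t in zz:
        print(n,t,[(round(r['p'],2),np.round(r['location'],1).tolist(),np.round(px2w(d,r['location'],zz[t]),4).tolist()) for r in place_of(t,n)])
E
```

```text
time: 7.55
eef_pos: [0.5761, -0.041, 0.1987]
tcp_rot: [0.779, 0.627, -0.001, -0.001]
contact_force: [-0.3, -0.5, -0.4]
opening: 0.264
time: 7.95
eef_pos: [0.5784, -0.0315, 0.1995]
tcp_rot: [0.779, 0.627, -0.001, -0.0]
contact_force: [-0.0, 0.5, -1.0]
opening: 0.26
eef [ 0.5784 -0.0315  0.1995] yaw 1.3547 tilt [-1.6e-03 -1.0e-04 -1.0e+00] t 7.95 F [-0.   0.5 -1. ] op 0.26
 shift cm [11.31 -0.06  2.94] wz deg -0.3
wrist fixture [(0.9, [245.6, 50.9], [0.6, 0.0978, 0.0])]
wrist pot_rim [(0.76, [242.9, 64.2], [0.5947, 0.0783, 0.058])]
wrist keeper_pivot [(0.68, [252.9, 235.1], [0.5727, -0.0629, 0.1])]
wrist keeper_post []
top fixture [(0.6, [212.8, 181.8], [0.602, 0.0953, 0.0])]
top pot_rim [(0.83, [214.9, 185.4], [0.5874, 0.0822, 0.058])]
top keeper_pivot [(0.96, [186.6, 173.0], [0.6216, 0.1615, 0.1])]
top keeper_post [(0.86, [182.6, 223.2], [0.4742, 0.1681, 0.121])]
```

View pics/wrist5.png

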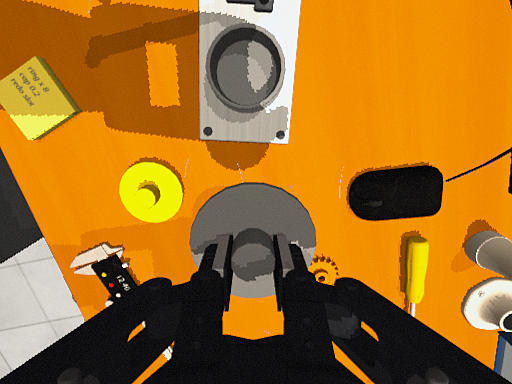

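```bash
python3 - <<'E'
from h import *
d=read_camera('wrist'); import pickle; pickle.dump(d,open('w5.pkl','wb'))
img=cv2.cvtColor(d['color'],cv2.COLOR_RGB2BGR)
big=cv2.resize(img[0:150,180:320],None,fx=4,fy=4,interpolation=cv2.INTER_NEAREST)
for c,col in [((.5965,.0775),(0,0,255))]:
    for r in (.035,.031):
        p=np.array([w2px(d,q) for q in circ(c,r,.058)]); p=((p-[180,0])*4+2).astype(int)
        cv2.polylines(big,[p.reshape(-1,1,2)],True,col,1)
cv2.imwrite('pics/pot5.png',big)
E
```

```text
(no output)
```

View pics/pot5.png

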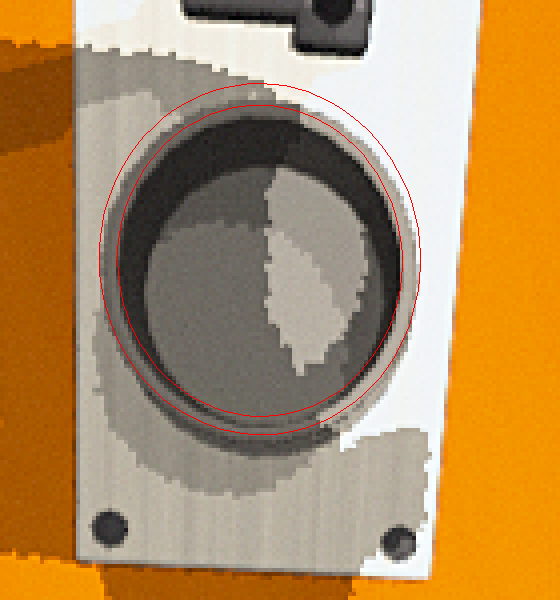

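```bash
cat > potfit.py <<'E'
from h import *
import sys
def potfit(d,c0,z=.058,rs=(.031,.035)):
    g=cv2.GaussianBlur(cv2.cvtColor(d['color'],cv2.COLOR_RGB2GRAY).astype(np.float32),(0,0),.7)
    gx=cv2.Sobel(g,cv2.CV_32F,1,0); gy=cv2.Sobel(g,cv2.CV_32F,0,1); mag=np.minimum(np.hypot(gx,gy),120)
    best=[]
    for dx in np.arange(-.008,.0081,.0005):
        for dy in np.arange(-.008,.0081,.0005):
            s=[]
            for r in rs:
                p=np.array([w2px(d,q) for q in circ((c0[0]+dx,c0[1]+dy),r,z,60)],np.float32)
                s.append(cv2.remap(mag,p[:,0].reshape(1,-1),p[:,1].reshape(1,-1),cv2.INTER_LINEAR,borderValue=0).mean())
            best.append((sum(s),c0[0]+dx,c0[1]+dy,*s))
    best.sort(reverse=True); return np.round(best[:6],4)
E
python3 - <<'E'
from potfit import *
import pickle
d=pickle.load(open('w5.pkl','rb'))
for rs in [(.031,.035),(.031,),(.035,)]: print(rs,potfit(d,(.5965,.0765),rs=rs))
e=read_camera('top')
print('top',potfit(e,(.5965,.0765)))
# cover disc in hand: TCP .1995 => disc top z
print('disc',potfit(d,(.578,-.032),z=.1995-.0344+.014,rs=(.037,)))
print('eef',get_state()['eef_pos'])
E
```

```text
(0.031, 0.035) [[2.135662e+02 5.960000e-01 7.500000e-02 1.111426e+02 1.024236e+02]
 [2.133362e+02 5.960000e-01 7.450000e-02 1.053463e+02 1.079898e+02]
 [2.112070e+02 5.955000e-01 7.500000e-02 1.081859e+02 1.030211e+02]
 [2.080034e+02 5.960000e-01 7.550000e-02 1.105457e+02 9.745770e+01]
 [2.072900e+02 5.955000e-01 7.450000e-02 9.947540e+01 1.078146e+02]
 [2.057274e+02 5.955000e-01 7.550000e-02 1.094948e+02 9.623250e+01]]
(0.031,) [[1.111426e+02 5.960000e-01 7.500000e-02 1.111426e+02]
 [1.105457e+02 5.960000e-01 7.550000e-02 1.105457e+02]
 [1.094948e+02 5.955000e-01 7.550000e-02 1.094948e+02]
 [1.088381e+02 5.965000e-01 7.500000e-02 1.088381e+02]
 [1.083415e+02 5.965000e-01 7.550000e-02 1.083415e+02]
 [1.081859e+02 5.955000e-01 7.500000e-02 1.081859e+02]]
(0.035,) [[1.106087e+02 5.960000e-01 7.400000e-02 1.106087e+02]
 [1.093178e+02 5.955000e-01 7.400000e-02 1.093178e+02]
 [1.079898e+02 5.960000e-01 7.450000e-02 1.079898e+02]
 [1.078146e+02 5.955000e-01 7.450000e-02 1.078146e+02]
 [1.071284e+02 5.960000e-01 7.350000e-02 1.071284e+02]
 [1.041437e+02 5.955000e-01 7.350000e-02 1.041437e+02]]
top [[1.828732e+02 5.945000e-01 8.050000e-02 8.863820e+01 9.423500e+01]
 [1.828204e+02 5.940000e-01 8.050000e-02 8.869840e+01 9.412200e+01]
 [1.828126e+02 5.950000e-01 8.050000e-02 8.850470e+01 9.430790e+01]
 [1.827078e+02 5.940000e-01 8.000000e-02 8.788100e+01 9.482680e+01]
 [1.826479e+02 5.945000e-01 8.000000e-02 8.778950e+01 9.485840e+01]
 [1.825477e+02 5.935000e-01 8.050000e-02 8.861270e+01 9.393500e+01]]
disc [[ 7.74607e+01  5.80500e-01 -3.05000e-02  7.74607e+01]
 [ 7.64823e+01  5.80000e-01 -3.05000e-02  7.64823e+01]
 [ 7.47974e+01  5.80000e-01 -3.10000e-02  7.47974e+01]
 [ 7.34884e+01  5.80500e-01 -3.10000e-02  7.34884e+01]
 [ 6.98524e+01  5.80000e-01 -3.15000e-02  6.98524e+01]
 [ 6.92148e+01  5.80500e-01 -3.00000e-02  6.92148e+01]]
eef [ 0.57906614 -0.03054489  0.20038545]
```

```bash
python3 -m crank '[[1,2.1,-0.15,1,0,0,0],[1,2.5,-0.15,1,0,0,0],[1,2.5,-0.15,1,0,0,0],[1,2.5,-0.15,1,0,0,0],[1,1,-0.1,1,0,0,0]]';python3 -m crank '[[1,0,0,0,0,0,0],[1,0,0,0,0,0,0],[1,0,0,0,0,0,0]]'; python3 - <<'E'
from potfit import *
import pickle
goto([.595,.0746,.15],1.36)
e=np.array(get_state()['eef_pos'])
d=snap('wrist','w6.png'); pickle.dump(d,open('w6.pkl','wb'))
print(potfit(d,(.595,.075)))
print('disc',potfit(d,e[:2],z=e[2]-.0344+.014,rs=(.037,))[:2])
E
```

```text
time: 9.05
eef_pos: [0.595, 0.0764, 0.15]
tcp_rot: [0.778, 0.628, 0.0, 0.0]
contact_force: [0.4, 0.4, -0.9]
opening: 0.261
time: 9.35
eef_pos: [0.5952, 0.0735, 0.151]
tcp_rot: [0.779, 0.627, 0.0, 0.001]
contact_force: [0.6, 0.1, -0.4]
opening: 0.263
eef [0.5952 0.0735 0.151 ] yaw 1.3549 tilt [ 1.1e-03 -4.0e-04 -1.0e+00] t 9.35 F [ 0.6  0.1 -0.4] op 0.263
 shift cm [ 0.1  -0.04  0.1 ] wz deg -0.3
[[1.069300e+02 5.965000e-01 7.500000e-02 3.933070e+01 6.759930e+01]
 [1.067896e+02 5.965000e-01 7.550000e-02 4.288390e+01 6.390570e+01]
 [1.067632e+02 5.960000e-01 7.550000e-02 4.098690e+01 6.577630e+01]
 [1.059873e+02 5.960000e-01 7.500000e-02 3.707690e+01 6.891030e+01]
 [1.058915e+02 5.955000e-01 8.200000e-02 4.848630e+01 5.740510e+01]
 [1.056009e+02 5.955000e-01 8.250000e-02 4.869880e+01 5.690210e+01]]
disc [[66.213   0.5962  0.0725 66.213 ]
 [64.6539  0.5957  0.0725 64.6539]]
```

View pics/w6.png

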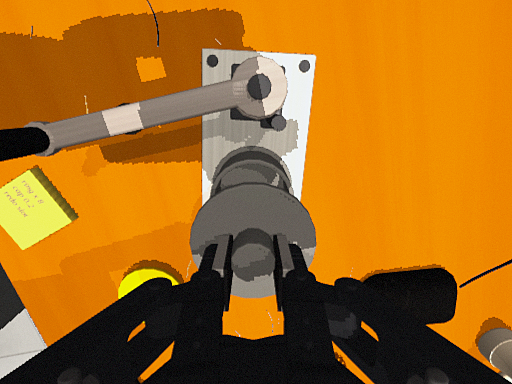

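```bash
python3 -m crank '[[1,0.25,0,1.5,0,0,0],[1,0,0,1.5,0,0,0],[1,0,0,1.5,0,0,0],[1,0,0,0,0,0,0],[1,0,0,0,0,0,0]]'; python3 - <<'E'
from potfit import *
import pickle
d6=pickle.load(open('w6.pkl','rb'))
print('hub',px2w(d6,[260,87],.105))
goto([.595,.0746,.15],1.36)
e=np.array(get_state()['eef_pos'])
d=snap('wrist','w7.png'); pickle.dump(d,open('w7.pkl','wb'))
print(potfit(d,(.596,.075)))
print('disc',potfit(d,e[:2],z=e[2]-.0344+.014,rs=(.037,))[:2])
a=cv2.imread('pics/w7.png')
z0=e[2]-.0344
for c,r,z,col in [((.5963,.075),.035,.058,(0,0,255)),((.596,.075),.037,z0+.014,(0,255,0)),((.5963,.075),.029,z0,(255,0,0))]:
    p=np.array([w2px(d,q) for q in circ(c,r,z)]).astype(int)
    cv2.polylines(a,[p.reshape(-1,1,2)],True,col,1)
cv2.imwrite('pics/w7b.png',cv2.resize(a[60:320,150:350],None,fx=2.3,fy=2.3,interpolation=cv2.INTER_NEAREST))
E
```

```text
time: 9.9
eef_pos: [0.5947, 0.0769, 0.104]
tcp_rot: [0.779, 0.627, -0.001, -0.001]
contact_force: [0.5, -0.6, -1.2]
opening: 0.261
hub [0.61899527 0.15688336 0.105     ]
eef [0.5947 0.0769 0.104 ] yaw 1.3558 tilt [-2.3e-03  1.0e-04 -1.0e+00] t 9.9 F [ 0.5 -0.6 -1.2] op 0.261
 shift cm [-0.22  0.07 -4.6 ] wz deg -0.2
[[1.009482e+02 5.965000e-01 7.500000e-02 3.990930e+01 6.103890e+01]
 [9.976430e+01 5.960000e-01 7.500000e-02 3.945410e+01 6.031020e+01]
 [9.735580e+01 5.960000e-01 7.550000e-02 4.031560e+01 5.704020e+01]
 [9.694580e+01 5.965000e-01 7.550000e-02 3.941140e+01 5.753440e+01]
 [9.483440e+01 5.970000e-01 7.500000e-02 3.889910e+01 5.593530e+01]
 [9.393520e+01 5.955000e-01 7.550000e-02 3.981230e+01 5.412290e+01]]
disc [[67.6588  0.5957  0.0759 67.6588]
 [67.5376  0.5952  0.0759 67.5376]]
```

View pics/w7b.png

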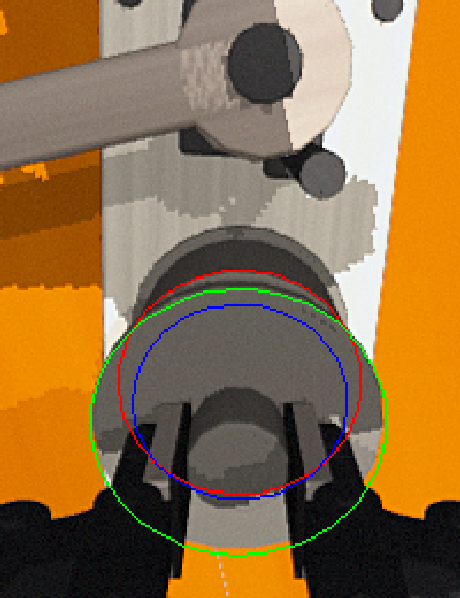

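```bash
python3 - <<'E'
from potfit import *
import pickle
for n in ('w5','w6','w7'):
    d=pickle.load(open(n+'.pkl','rb'))
    T=np.array(d['cam_to_world']); print(n,T[:3,3].round(4), T[:3,2].round(3), 'hub px',w2px(d,[.619,.157,.105]).round(1),'rim far',w2px(d,[.605,.109,.058]).round(1))
    img=cv2.cvtColor(d['color'],cv2.COLOR_RGB2BGR)
    for c,r,z,col in [((.5963,.075),.035,.058,(0,0,255)),((.5963,.075),.031,.058,(0,255,0)),((.619,.157),.02,.105,(255,0,0))]:
        p=np.array([w2px(d,q) for q in circ(c,r,z)]).astype(int)
        cv2.polylines(img,[p.reshape(-1,1,2)],True,col,1)
    cv2.imwrite('pics/o_'+n+'.png',cv2.resize(img[0:300,150:370],None,fx=2,fy=2))
a=np.hstack([cv2.imread('pics/o_%s.png'%n)[:, :400] for n in ('w6','w7')]); cv2.imwrite('pics/o_67.png',a)
E
```

```text
w5 [0.5965 0.0434 0.3256] [0.065 0.295 0.953] hub px [249.3 -88.3] rim far [246.1  23.7]
w6 [0.6126 0.1476 0.2762] [0.064 0.295 0.953] hub px [260.   86.8] rim far [253.6 158.9]
w7 [0.6124 0.151  0.2292] [0.067 0.295 0.953] hub px [266.   87.6] rim far [256.2 177.5]
```

View pics/o_67.png

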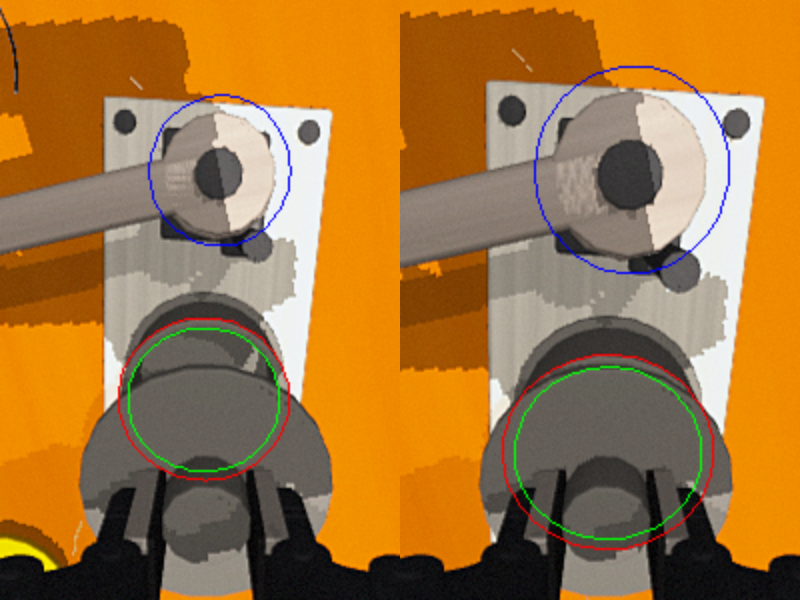

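```bash
python3 - <<'E'
from potfit import *
import pickle
for n,uv in (('w6',(252,146.)),('w7',(253.5,158.))):
    d=pickle.load(open(n+'.pkl','rb')); print(n,px2w(d,uv,.058).round(4))
d=pickle.load(open('w5.pkl','rb')); print('w5',px2w(d,(245.5,25.5),.058).round(4),px2w(d,(244,106),.058).round(4))
e=read_camera('top'); print('top cover check')
img=cv2.cvtColor(e['color'],cv2.COLOR_RGB2BGR)
cv2.imwrite('pics/t7.png',cv2.resize(img[140:240,150:290],None,fx=5,fy=5,interpolation=cv2.INTER_CUBIC))
for r in trace('cover','top'): 
    m=np.array(r['pixels']);c,a=maskcent(m); print(r['p'],c,a)
s=snap('scene','s7.png')
cv2.imwrite('pics/s7.png',cv2.resize(cv2.imread('pics/s7.png')[150:280,150:350],None,fx=4,fy=4,interpolation=cv2.INTER_CUBIC))
E
```

```text
w6 [0.6059 0.1191 0.058 ]
w7 [0.6059 0.1214 0.058 ]
w5 [0.6042 0.1078 0.058 ] [0.5887 0.0453 0.058 ]
top cover check
0.94 [400.3875969  173.78906569] 408.5
0.62 [249.05644444 227.49155556] 375.0
```

View pics/t7.png

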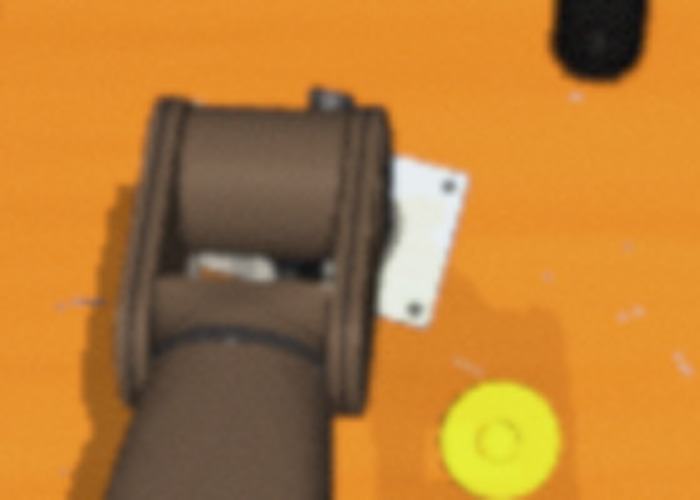

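View pics/s7.png

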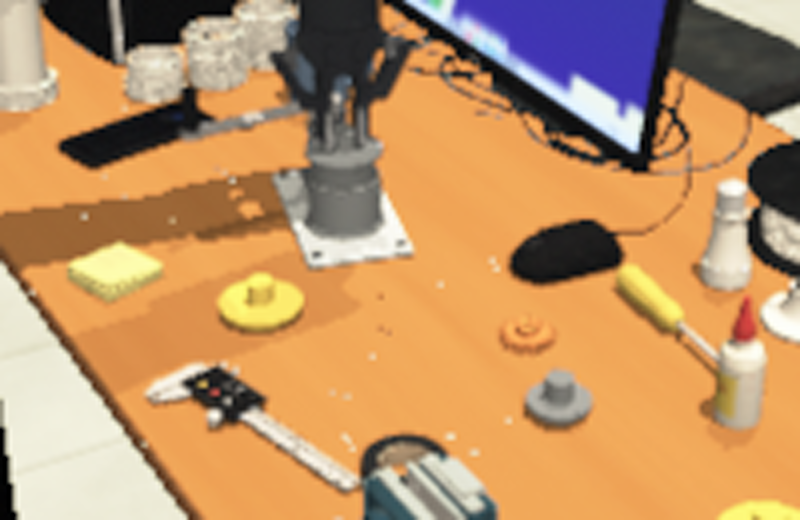

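```bash
python3 - <<'E'
from potfit import *
import pickle
for n,uv in (('w6',(252,146.)),('w7',(253.5,158.))):
    d=pickle.load(open(n+'.pkl','rb')); print(n,px2w(d,uv,.008).round(4))
ims=[]
for n in ('w6','w7'):
    d=pickle.load(open(n+'.pkl','rb'))
    img=cv2.resize(cv2.cvtColor(d['color'],cv2.COLOR_RGB2BGR)[120:270,180:330],None,fx=2.6,fy=2.6,interpolation=cv2.INTER_NEAREST)
    for r,z,col in [(.035,.058,(0,0,255)),(.031,.058,(0,255,0)),(.035,.008,(255,0,0))]:
        p=((np.array([w2px(d,q) for q in circ((.5963,.0755),r,z)])-[180,120])*2.6).astype(int)
        cv2.polylines(img,[p.reshape(-1,1,2)],True,col,1)
    ims.append(img)
cv2.imwrite('pics/o2.png',np.hstack(ims))
E
```

```text
w6 [0.6044 0.1126 0.008 ]
w7 [0.6041 0.1127 0.008 ]
```

View pics/o2.png

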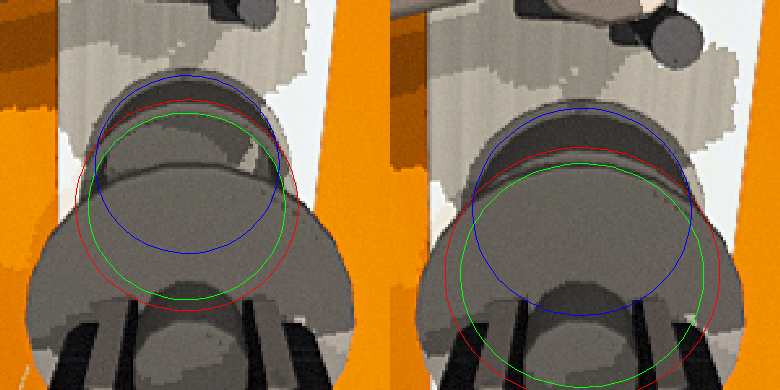

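The overlay shows the dark band was the pot's outer wall. The rim fits at (0.5963, 0.0752), and the cover is within about 1 mm of it. Lowering now.

```bash
python3 -m crank '[[1,-0.05,0.05,0.5,0,0,0],[1,0,0,0.4,0,0,0],[1,0,0,0.3,0,0,0],[1,0,0,0,0,0,0]]'; python3 -m crank '[[1,0,0,0.3,0,0,0],[1,0,0,0.2,0,0,0],[1,0,0,0.2,0,0,0],[1,0,0,0,0,0,0],[1,0,0,0,0,0,0]]'
```

```text
time: 10.5
eef_pos: [0.5951, 0.0764, 0.0925]
tcp_rot: [0.779, 0.627, -0.001, -0.001]
contact_force: [0.2, -0.3, -0.5]
opening: 0.261
time: 11.0
eef_pos: [0.5957, 0.0764, 0.0863]
tcp_rot: [0.779, 0.627, -0.0, -0.0]
contact_force: [1.4, 0.4, -1.1]
opening: 0.263
```

```bash
python3 -m crank '[[1,0,0,0.15,0,0,0],[1,0,0,0.1,0,0,0],[1,0,0,0,0,0,0],[1,0,0,0,0,0,0]]'; python3 - <<'E'
from potfit import *
d=snap('wrist','w8.png')
E
```

```text
time: 11.4
eef_pos: [0.5959, 0.0764, 0.0845]
tcp_rot: [0.779, 0.627, 0.0, 0.0]
contact_force: [-1.1, -0.6, 4.1]
opening: 0.262
```

View pics/w8.png

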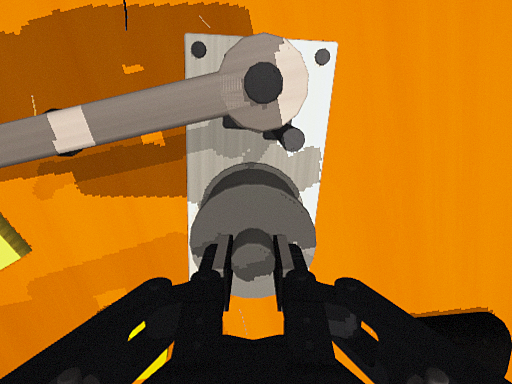

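Contact (4 N) came at the expected seated height of 0.0845 m, and the disc is level over the pot at (253,240). I'll release, rise, and check.

```bash
python3 -m crank '[[0.2,0,0,0,0,0,0],[0,0,0,0,0,0,0],[0,0,0,0,0,0,0],[0,0,0,-0.5,0,0,0],[0,0,0,-1,0,0,0]]'; python3 -m crank '[[0,0,0,-3,0,0,0],[0,0,0,-3,0,0,0],[0,0,0,-3,0,0,0],[0,-2,0,-1.5,0,0,0],[0,-2.5,0,0,0,0,0]]';  python3 -m crank '[[0,-2.5,0,0,0,0,0],[0,0,0,0,0,0,0],[0,0,0,0,0,0,0],[0,0,0,0,0,0,0]]'; python3 - <<'E'
from potfit import *
import pickle
goto(None)
d=snap('wrist','w9.png'); pickle.dump(d,open('w9.pkl','wb'))
print(potfit(d,(.596,.0755),z=.064,rs=(.037,)))
print('knob',potfit(d,(.596,.0755),z=.084,rs=(.012,)))
zz=dict(fixture=0,keeper_pivot=.1,keeper_post=.121)
t=snap('top','t9.png'); pickle.dump(t,open('t9.pkl','wb'))
for n,dd in (('wrist',d),('top',t)):
  for k in zz: print(n,k,[(round(r['p'],2),np.round(r['location'],1).tolist(),np.round(px2w(dd,r['location'],zz[k]),4).tolist()) for r in place_of(k,n)])
E
```

```text
time: 11.95
eef_pos: [0.595, 0.0764, 0.0982]
tcp_rot: [0.779, 0.627, -0.001, -0.001]
contact_force: [0.4, 0.2, 0.3]
opening: 0.498
time: 12.45
eef_pos: [0.5882, 0.0325, 0.209]
tcp_rot: [0.778, 0.628, 0.003, 0.003]
contact_force: [0.6, -0.8, 0.0]
opening: 0.5
time: 12.85
eef_pos: [0.581, 0.0086, 0.2042]
tcp_rot: [0.779, 0.627, 0.0, 0.0]
contact_force: [-0.5, 0.8, 0.6]
opening: 0.501
eef [0.581  0.0086 0.2042] yaw 1.3563 tilt [ 5.e-04  3.e-04 -1.e+00] t 12.85 F [-0.5  0.8  0.6] op 0.501
[[1.143166e+02 5.970000e-01 7.550000e-02 1.143166e+02]
 [1.121801e+02 5.970000e-01 7.600000e-02 1.121801e+02]
 [1.112867e+02 5.965000e-01 7.550000e-02 1.112867e+02]
 [1.107768e+02 5.970000e-01 7.500000e-02 1.107768e+02]
 [1.100712e+02 5.975000e-01 7.550000e-02 1.100712e+02]
 [1.085744e+02 5.965000e-01 7.600000e-02 1.085744e+02]]
knob [[61.8782  0.597   0.077  61.8782]
 [61.8726  0.5975  0.077  61.8726]
 [61.0381  0.5975  0.0765 61.0381]
 [60.6479  0.597   0.0775 60.6479]
 [59.6179  0.598   0.0765 59.6179]
 [58.9212  0.597   0.0765 58.9212]]
wrist fixture []
wrist keeper_pivot []
wrist keeper_post [(0.77, [49.7, 31.5], [0.478, 0.1568, 0.121])]
top fixture [(0.72, [209.7, 180.9], [0.6048, 0.1052, 0.0])]
top keeper_pivot [(0.55, [189.0, 174.3], [0.6177, 0.1544, 0.1])]
top keeper_post [(0.89, [183.5, 220.7], [0.4814, 0.1655, 0.121])]
```

View pics/w9.png

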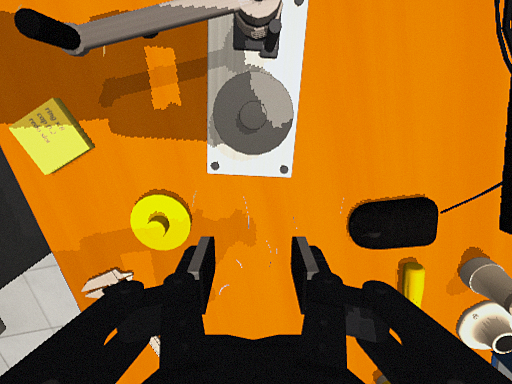

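The cover sits concentric and level at (252,112), with the fit at (0.597, 0.0755). The post top is at about (35,25). I'll turn the tool and go above the post.

```bash
python3 -m crank '[[0,0,0,0,0,0,7.8],[0,0,0,0,0,0,7.8],[0,0,0,0,0,0,7.8],[0,0,0,0,0,0,7.8],[0,0,0,0,0,0,7.8]]'; python3 -m crank '[[0,0,0,0,0,0,7.8],[0,0,0,0,0,0,7.8],[0,0,0,0,0,0,7.8],[0,0,0,0,0,0,7.8],[0,0,0,0,0,0,7.5]]';  python3 -m crank '[[0,-2,-3,0,0,0,0],[0,-2.5,-3,0,0,0,0],[0,-2.5,-3,0,0,0,0],[0,-2.5,-3,0,0,0,0],[0,0,0,0,0,0,0]]'; python3 - <<'E'
from potfit import *
import pickle
goto([.479,.157,.2],0.0)
d=snap('wrist','w10.png'); pickle.dump(d,open('w10.pkl','wb'))
print([(r['p'],r['location'],px2w(d,r['location'],.121)) for r in place_of('keeper_post','wrist')])
print([(r['p'],r['location'],px2w(d,r['location'],.1)) for r in place_of('keeper_pivot','wrist')])
E
```

```text
time: 13.75
eef_pos: [0.5808, 0.0081, 0.2038]
tcp_rot: [0.944, 0.329, -0.0, -0.0]
contact_force: [0.2, 0.5, 0.1]
opening: 0.501
time: 14.25
eef_pos: [0.5808, 0.0081, 0.2038]
tcp_rot: [1.0, -0.003, -0.0, -0.0]
contact_force: [-0.1, -0.5, -0.8]
opening: 0.498
time: 14.75
eef_pos: [0.4831, 0.1307, 0.2034]
tcp_rot: [1.0, 0.002, -0.001, -0.0]
contact_force: [0.1, -1.4, 0.1]
opening: 0.499
eef [0.4831 0.1307 0.2034] yaw 0.0039 tilt [-0.0017  0.001  -1.    ] t 14.75 F [ 0.1 -1.4  0.1] op 0.499
 shift cm [-0.4  -2.63  0.35] wz deg 0.2
[(0.68, [215.5, 214.0], array([0.47952205, 0.15887035, 0.121     ]))]
[]
```

View pics/w10.png

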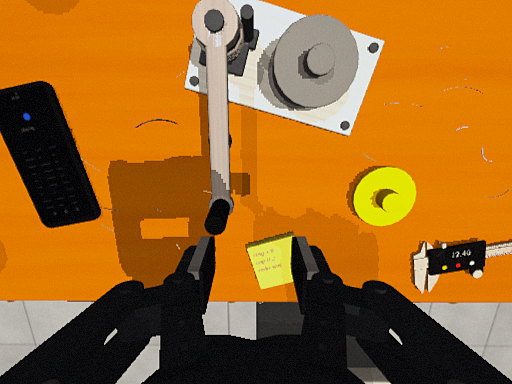

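The post is at (217,215), a bit to the left. I'll shift over it.

```bash
python3 -m crank '[[0,-0.35,-1.5,0,0,0,0],[0,0,-1.25,1,0,0,0],[0,0,0,1,0,0,0],[0,0,0,0,0,0,0],[0,0,0,0,0,0,0]]'; python3 - <<'E'
from potfit import *
goto([.4795,.1585,.123],0.0)
d=snap('wrist','w11.png')
print([(r['p'],r['location'],px2w(d,r['location'],.121)) for r in place_of('keeper_post','wrist')])
print([(r['p'],r['location'],px2w(d,r['location'],.1)) for r in place_of('keeper_pivot','wrist')])
E
```

```text
time: 15.4
eef_pos: [0.4822, 0.155, 0.1828]
tcp_rot: [1.0, -0.0, -0.001, 0.0]
contact_force: [0.4, -0.4, -0.2]
opening: 0.499
eef [0.4822 0.155  0.1828] yaw -0.0006 tilt [-1.8e-03 -5.0e-04 -1.0e+00] t 15.4 F [ 0.4 -0.4 -0.2] op 0.499
 shift cm [-0.26 -0.35  5.98] wz deg -0.0
[(0.6, [245.0, 223.9], array([0.47917621, 0.15912839, 0.121     ]))]
[(0.96, [246.2, 14.4], array([0.61644922, 0.15769831, 0.1       ]))]
```

View pics/w11.png

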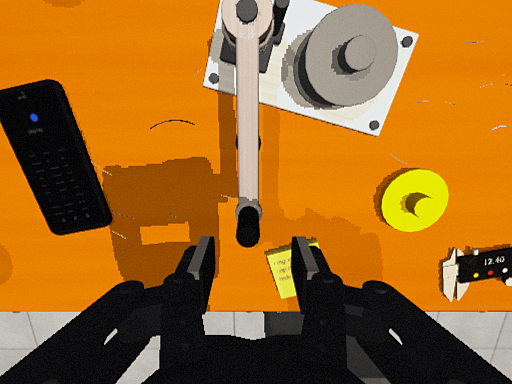

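```bash
python3 -m crank '[[0,-0.25,-0.35,1.5,0,0,0],[0,0,0,1.5,0,0,0],[0,0,0,1.5,0,0,0],[0,0,0,1.2,0,0,0],[0,0,0,0,0,0,0]]'; python3 - <<'E'
from potfit import *
goto([.4795,.1585,.123],0.0)
d=snap('wrist','w12.png')
E
```

```text
time: 16.05
eef_pos: [0.4787, 0.1587, 0.1252]
tcp_rot: [1.0, -0.0, -0.002, 0.0]
contact_force: [-0.4, 0.1, 0.3]
opening: 0.501
eef [0.4787 0.1587 0.1252] yaw -0.0005 tilt [-3.4e-03 -5.0e-04 -1.0e+00] t 16.05 F [-0.4  0.1  0.3] op 0.501
 shift cm [0.08 0.02 0.22] wz deg -0.0
```

View pics/w12.png

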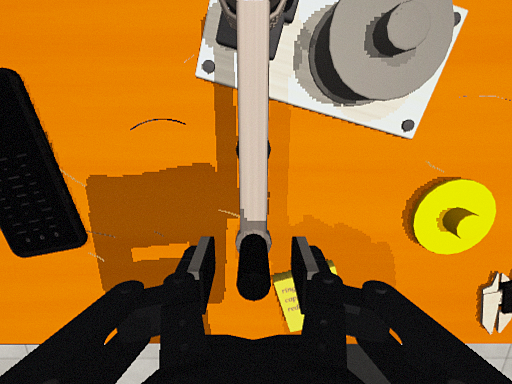

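The post is between the pads at (252,265), so I'll grip it.

```bash
python3 -m crank '[[1,0,0,0,0,0,0],[1,0,0,0,0,0,0],[1,0,0,0,0,0,0],[1,0,0,0,0,0,0],[1,0,0,0,0,0,0]]' 50; python3 - <<'E'
from h import *
goto(None)
E
python3 -m crank '[[1,0.03,0.98,0,0,0,-4],[1,0.03,0.98,0,0,0,-4],[1,0,0,0,0,0,0]]'; python3 - <<'E'
from h import *
goto(None); e=np.array(get_state()['eef_pos'])[:2]-[.6185,.1575]; print('arm r',np.hypot(*e),'joint',np.arctan2(e[1],e[0])%(2*np.pi)-2*np.pi+2.871+.27)
d=snap('wrist','w13.png')
E
```

```text
time: 16.6
eef_pos: [0.4806, 0.1587, 0.1279]
tcp_rot: [1.0, 0.0, 0.001, 0.0]
contact_force: [-0.5, -3.3, 5.0]
opening: 0.172
eef [0.4806 0.1587 0.1279] yaw 0.0001 tilt [ 1.8e-03 -7.0e-04 -1.0e+00] t 16.6 F [-0.5 -3.3  5. ] op 0.172
time: 16.9
eef_pos: [0.4819, 0.1398, 0.1279]
tcp_rot: [0.998, 0.069, 0.001, -0.001]
contact_force: [-1.0, 1.9, 4.9]
opening: 0.168
eef [0.4819 0.1398 0.1279] yaw 0.1387 tilt [ 0.0019  0.0024 -1.    ] t 16.9 F [-1.   1.9  4.9] op 0.168
arm r 0.13778540964074107 joint 0.12829069232441848
```

View pics/w13.png

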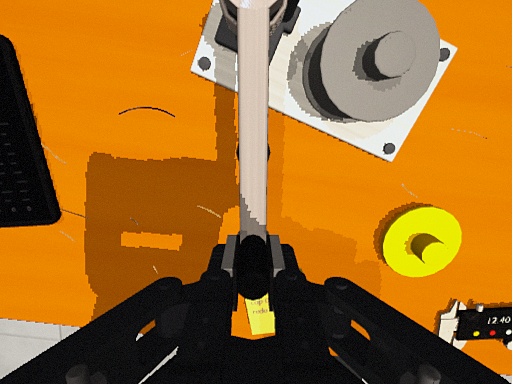

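The arm follows and the bar is aligned with the gripper. A 5 N vertical load suggests the tips rest on the bar, so I'll lift slightly and continue winding.

```bash
python3 -m crank '[[1,0.03,0.98,-0.15,0,0,-4],[1,0.03,0.98,-0.1,0,0,-4],[1,0.03,0.98,0,0,0,-4],[1,0.03,0.98,0,0,0,-4],[1,0.03,0.98,0,0,0,-4]]'
cat > a.py <<'E'
from h import *
goto(None); e=np.array(get_state()['eef_pos'])[:2]-[.6185,.1575]; print('arm r',np.hypot(*e),'joint',np.arctan2(e[1],e[0])%(2*np.pi)-2*np.pi+2.871+.27)
E
python3 a.py; python3 -m crank '[[1,0.03,0.98,0,0,0,-4],[1,0.03,0.98,0,0,0,-4],[1,0.03,0.98,0,0,0,-4],[1,0.03,0.98,0,0,0,-4]]'; python3 a.py
```

```text
time: 17.45
eef_pos: [0.4964, 0.0945, 0.1282]
tcp_rot: [0.97, 0.242, 0.002, -0.002]
contact_force: [5.3, 6.7, -5.3]
opening: 0.176
eef [0.4964 0.0945 0.1282] yaw 0.4894 tilt [ 0.0026  0.0048 -1.    ] t 17.45 F [ 5.3  6.7 -5.3] op 0.176
arm r 0.13735811626525957 joint 0.4759481070593732
time: 17.85
eef_pos: [0.5189, 0.0635, 0.1282]
tcp_rot: [0.927, 0.375, 0.002, -0.003]
contact_force: [2.1, 8.6, -3.9]
opening: 0.173
eef [0.5189 0.0635 0.1282] yaw 0.7684 tilt [ 0.0012  0.006  -1.    ] t 17.85 F [ 2.1  8.6 -3.9] op 0.173
arm r 0.1369421541203038 joint 0.7561526114875314
```

```bash
python3 -m crank '[[1,0.1,0.98,0.1,0,0,-4],[1,0.08,0.98,0,0,0,-4],[1,0.05,0.98,0,0,0,-4],[1,0.03,0.98,0,0,0,-4]]'; python3 a.py;  python3 -m crank '[[1,0.03,0.74,0,0,0,-3],[1,0.03,0.5,0,0,0,-2],[1,0,0,0,0,0,0]]'; python3 a.py
```

```text
time: 18.25
eef_pos: [0.5497, 0.0396, 0.128]
tcp_rot: [0.866, 0.501, -0.0, -0.002]
contact_force: [-4.0, 5.6, 3.6]
opening: 0.17
eef [0.5497 0.0396 0.128 ] yaw 1.0492 tilt [-0.0028  0.0037 -1.    ] t 18.25 F [-4.   5.6  3.6] op 0.17
arm r 0.1365087038579734 joint 1.0420738776634053
time: 18.55
eef_pos: [0.5608, 0.0339, 0.128]
tcp_rot: [0.844, 0.537, -0.001, -0.002]
contact_force: [-5.5, 3.3, 4.8]
opening: 0.17
eef [0.5608 0.0339 0.128 ] yaw 1.1339 tilt [-0.0032  0.0031 -1.    ] t 18.55 F [-5.5  3.3  4.8] op 0.17
arm r 0.13636608280156737 joint 1.1336054428697135
```

```bash
python3 -m crank '[[1,0.03,0.7,0,0,0,-3],[1,0.03,0.7,0,0,0,-3],[1,0,0,0,0,0,0]]'; python3 a.py;  python3 -m crank '[[1,0,0.35,0,0,0,-1.5],[1,0,0.35,0,0,0,-1.5],[1,0,0,0,0,0,0]]'; python3 a.py
```

```text
time: 18.85
eef_pos: [0.5739, 0.0288, 0.128]
tcp_rot: [0.814, 0.58, -0.0, -0.002]
contact_force: [-4.5, 2.2, 4.6]
opening: 0.169
eef [0.5739 0.0288 0.128 ] yaw 1.2382 tilt [-0.0031  0.0027 -1.    ] t 18.85 F [-4.5  2.2  4.6] op 0.169
arm r 0.13625356347392853 joint 1.236463564810121
time: 19.15
eef_pos: [0.5803, 0.0268, 0.128]
tcp_rot: [0.799, 0.601, -0.0, -0.002]
contact_force: [-4.2, 3.3, 3.4]
opening: 0.169
eef [0.5803 0.0268 0.128 ] yaw 1.2899 tilt [-0.0031  0.0028 -1.    ] t 19.15 F [-4.2  3.3  3.4] op 0.169
arm r 0.13619954333805656 joint 1.2856146194744422
```

```bash
python3 -m crank '[[1,0,0.25,0,0,0,-1],[1,0,0,0,0,0,0]]'; python3 a.py;  python3 -m crank '[[1,0,0.3,0,0,0,-0.5],[1,0,0,0,0,0,0]]'; python3 a.py
```

```text
time: 19.35
eef_pos: [0.5817, 0.0264, 0.1279]
tcp_rot: [0.794, 0.608, -0.001, -0.003]
contact_force: [-7.8, 4.8, 5.8]
opening: 0.17
eef [0.5817 0.0264 0.1279] yaw 1.307 tilt [-0.006   0.0033 -1.    ] t 19.35 F [-7.8  4.8  5.8] op 0.17
arm r 0.13619417184841268 joint 1.2963101700865582
time: 19.55
eef_pos: [0.5823, 0.0262, 0.1278]
tcp_rot: [0.791, 0.611, -0.004, -0.006]
contact_force: [-16.7, 5.0, 11.6]
opening: 0.168
eef [0.5823 0.0262 0.1278] yaw 1.3155 tilt [-0.013   0.0045 -0.9999] t 19.55 F [-16.7   5.   11.6] op 0.168
arm r 0.13620134809571158 joint 1.3013661833849879
```

The joint is at about 1.30 and the force has risen from 5 N to 17 N without further motion, so it is at the stop. I'll ease the vertical load, let it settle, and look.

```bash
python3 -m crank '[[1,0,0,-0.12,0,0,0],[1,0,0,0,0,0,0],[1,0,0,0,0,0,0],[1,0,0,0,0,0,0],[1,0,0,0,0,0,0]]'; python3 a.py; python3 - <<'E'
from h import *
d=snap('wrist','w14.png'); snap('scene','s14.png')
cv2.imwrite('pics/s14c.png',cv2.resize(cv2.imread('pics/s14.png')[150:320,150:350],None,fx=3.5,fy=3.5,interpolation=cv2.INTER_CUBIC))
E
```

```text
time: 20.05
eef_pos: [0.5821, 0.0263, 0.1279]
tcp_rot: [0.791, 0.611, -0.004, -0.006]
contact_force: [-13.5, 5.0, 6.1]
opening: 0.17
eef [0.5821 0.0263 0.1279] yaw 1.3154 tilt [-0.0123  0.0045 -0.9999] t 20.05 F [-13.5   5.    6.1] op 0.17
arm r 0.13618888929222236 joint 1.2997327398259273
```

View pics/w14.png

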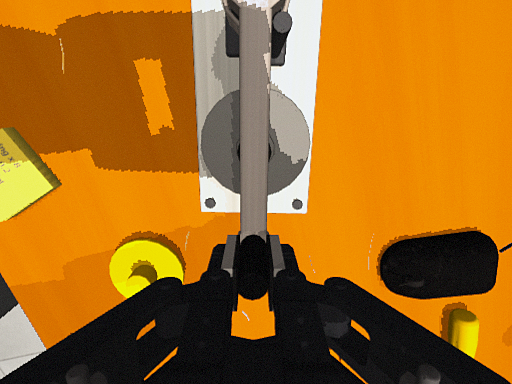

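View pics/s14c.png

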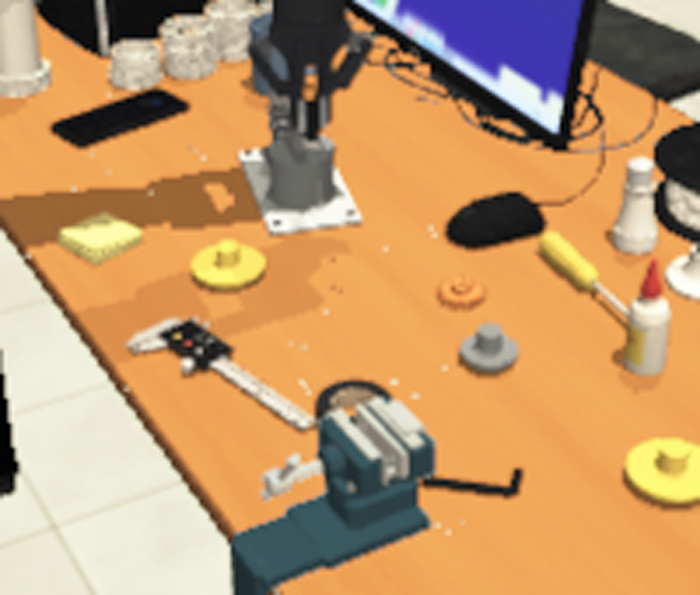

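The wrist view shows the bar running straight along the plate over the seated cover (255,142), with the post gripped at (253,262). The scene view shows the bystanders untouched. The push is about 14 N against the spring's 5 N, so the arm is on the stop.

```bash
python3 -c "
from plant import *
print(sign_off())"
```

```text
the job is handed in; nothing more can be done
None
```

The larger grey cover is seated level on the pot and released. The keeper arm is wound over it to its stop, and I handed the job in with the gripper still holding the post there.

- **Cover:** It met the rim at the expected seated height. After release, the outline fit put it within about 1 mm of the pot's centre.
- **Keeper:** The measured angle was about 1.30 rad. The sideways push was about 14 N, against the spring's roughly 5 N, and the tool was no longer moving. The last wrist picture shows the bar lying straight over the seated cover.
- **Left alone:** The small cover, tape roll, gear and glue bottle look unmoved in the last scene picture. The mug is mostly hidden behind the gripper there, but the arm never went near it.
- **Time:** The job took about 20 s of the 54 s allowed.

**Disagreements and leftovers:**
- The top camera put the pot about 5 mm further left in y than the wrist camera. I trusted the wrist view, and the cover went in without resistance.
- The post's radius from the pivot read 136 mm instead of the nominal 140 mm, which may be pivot error or the post sitting off-centre in the pads.
- About 6 N of upward force remained on the tool at the end, probably from the fingertips resting on the bar.

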